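# Push a rack of bulb pots past the sprung gate into the watering bay

## Robot

A 6-joint arm with a two-finger parallel gripper is mounted at the origin on the work surface. World frame = base frame: x ahead of the robot, y to its left, z up, the work surface at z = 0. Lengths are in mm, angles in degrees, forces in N, time in s.
With the tool pointing down it reaches from about 350 to 850 mm from the base axis. Payload 8.1 kg.
Tool frame: the origin (TCP) lies at the centre of the arm's flange, where the gripper is bolted on; the fingertips stand 173 mm ahead of it and the grasp point (between the pads) lies 155 mm ahead of it; z points along the fingers, y is the line along which they close (so a half turn about z gives the same grasp; the last joint's range is limited). The gripper opens to 85 mm and grips with 20 to 120 N. Pads are 22 mm wide; open, the fingers measure 114 mm over their backs; the gripper's body (76 mm by 85 mm) begins 54 mm behind the grasp point. The pads swing forward as they close: fully open they stand 13 mm farther back than shut.
Start: joints at [64.492, 7.471, 85.268, -0, 87.261, -4.893], TCP at [211.232, 561.594, 404.692] pointing down, gripper open.
Joint ranges: [-169.43, 169.43], [-51.17, 129.36], [1.28, 143.12], [-76.62, 256.62], [0, 156.53], [-152.29, 152.29]. Speed limits (degrees/s): [136.94, 136.94, 159.86, 180, 180, 180].

## Interface

Orientations are given as [roll, pitch, yaw] about the fixed x, y, z axes, in that order (R = Rz(yaw) Ry(pitch) Rx(roll)).
In Python, from bench import * gives the robot as it stands.
- The arm moves only by the shell command python3 -m jog 'ROWS' [FORCE]. ROWS is text: rows parted by semicolons, each of 7 numbers parted by spaces: the shift along the tool's x, y, z scaled (see below), then the turn, a rotation vector about the tool's x, y, z scaled (see below), then the closure, from -1 (fully open) to 1 (shut). In form: tx ty tz wx wy wz hand; .... A call has 1 to 5 rows; each row shifts and turns the commanded pose from where the row before left it, along the tool's axes as they then stand; what a row does not reach is not made up. The controller multiplies each number of a shift by 0.1 m and each number of a turn by 60 degrees. A row lasts 1/8 s, in which the tool goes at most 62.5 mm and 10.7 degrees, less where a joint would pass 70% of its speed; a pose out of reach is approached as far as the arm can. A call with a number of a shift or a turn outside -1 to 1 is refused whole. A call with a gripper value outside its range is refused whole. The fingers move at their own pace and stop on an object; FORCE is the grip in N (left out, the last holds). Time passes only in rows, so rows that do not move let the fingers close. It gives the time, the measured TCP pose, the force, the opening and the grip force at its end, in the units of the state.
- sense(): the state, without advancing time (a new reading comes with each control period).
- snapshot(name): name is "scene" or "top"; returns a dict with "img" (384x512x3 uint8, red, green, blue), "fx", "fy", "cx", "cy" (pixels), "extrinsics" (4x4, takes a point from camera to world coordinates). Camera axes: x right, y down, z forward; pixel columns grow to the right and rows downward; lengths in mm; the calibration is good to about 2 mm. A picture is of the moment at which its call begins. There is no depth.
- hand_in(): hands the job in; it is judged then, once.
The state is a dict: "time": time; "joint_pos": joint angles; "qd": joint speeds; "joint_efforts": joint torques, N m; "tool_pos": TCP position; "tcp_rot": TCP orientation; "ft_force": force on the tool from outside, world axes, zero at the start; "wrist_torque": the same for the moment, N m; "finger_gap": finger opening in mm; "grip_force": force on a finger pad.
Only numpy, scipy, OpenCV 4.12 (cv2) and the standard library are available. Lean on these libraries where they do the work, as an engineer would, in place of code of your own. Each camera call takes 0.05 s, during which the arm holds its last target. There are 200 camera calls.

## Task

Send the rack of bulb pots through into the watering bay: with one fingertip press the chute's sprung side gate outwards and hold it clear of the rack while you push the rack along the chute, past the gate, until it is fully home against the end stop under the spray bar. Then take the hand away so that the gate springs shut behind the rack. Only push: do not lift or tip the rack, do not let the gate knock or rub against it, and leave the other things on the table where they stand.

Things in the scene. Friction and masses are not known exactly. Their poses are not given: they have to be found in the camera images.
- chute: aluminium chute fixed to the table. Origin: lane centre line, table height, plane of the upstream face of the gate's stop ear. x: the way the rack travels (to the robot's left); y: across, towards the robot, away from the gate. Lane floor 6 mm above the table, from x = -310 mm on. Fixed kerbs both sides: inner faces y = +-42.5 mm, 4 mm thick, tops 22 mm above the table; nothing higher on the +y side.
- end_stop (a point): middle of the end stop's near face at the lane floor, 138 mm along the chute's x; the stop is a plate across the lane, its top 50 mm above the table. The watering bay with its drip slots lies before it. A thin spray pipe stands just behind the stop on the +y side and reaches over the lane at x = 150 mm, 165 mm up.
- gate (a joint): sprung side gate, rad: 0 = shut, upright; grows as its top edge leans outwards, away from the lane (chute's -y); stop at 0.9. Steel leaf just outside the -y kerb, hinged along its foot, from x = -275 to 4 mm in the chute's frame, inner face at y = -50 mm when shut. From 0.45 rad on, its ear is well clear of the rack. Holding it open takes 2 to 4 N at the top edge; let go, it springs shut.
- gate_hinge (a point): point on the gate's hinge axis: axis parallel to the chute's x, at y = -51.5 mm, 10.5 mm above the table; this point at x = -110 mm
- gate_edge (a point): crest of the gate's rounded top edge (8 mm thick), 72 mm from the hinge axis, at x = -110 mm. It moves with the gate: at 0.5 rad it is 35 mm farther out and 74 mm above the table. A finger may press anywhere along this edge from inside and slide along it.
- stop_ear (a point): the gate's stop ear: steel tab folded inwards from the gate's downstream end, 4 mm thick along the lane (x = 0 to 4 mm), 28 mm high, 40 to 68 mm above the hinge axis. With the gate shut it reaches in to y = -27.5 mm and blocks the rack, whose side is at y = -40 mm; with the rack home it drops in behind the rack's rear end, beside the handle. Swings with the gate. This point: middle of the ear's inner end.
- rack: grey plastic rack of six terracotta bulb pots: 120 mm long (x, along the lane), 80 wide, 62 high, shoots to 86, 0.35 kg. Origin: centre of the underside. Stands upstream of the ear, x along the chute's x. On its rear end a level steel D-handle (8 mm bar, 38 mm wide, on the centre line, 34 mm above the underside) reaches back to 94 mm behind the origin. Home: origin 78 mm past the chute's origin.
- clay_pot: bystander: terracotta plant pot, open top, 72 mm across, 66 mm high; origin at the underside's centre
- cup: bystander: clear plastic cup, 70 mm across, 75 mm high; origin at the underside's centre
- tin: bystander: plain steel tin, open top, 68 mm across, 70 mm high; origin at the underside's centre
- stone: bystander: flat white pebble, 42 mm across, 25 mm high; origin at the underside's centre
- trowel: bystander: hand trowel lying flat, about 265 mm long along its own x, 54 mm wide, 25 mm high; wooden handle towards its -x, origin between handle and blade; origin at the underside
- daffodil: bystander: daffodil in a white round pot 72 mm across and 100 mm high, 235 mm high over the flower; origin at the underside's centre
- jar: bystander: glass jar with a metal cap, 68 mm across, 90 mm high; origin at the underside's centre
Mind the look-alikes: they are no part of the job. Leave any red or yellow look-alike of the rack alone.

How it is judged (in metres and radians):
On the way, in this order (a step that is already met when the one before it is completed fails the run):
1. the gate is held open by a finger while the rack is still wholly upstream of the stop ear (value of joint gate above 0.25 rad and contact force between the fingers and gate above 0.3 N and x of rack in the frame of chute below -0.058 m), for 0.2 s.
2. the rack's rear end has passed the stop ear with the gate still held open by a finger (value of joint gate above 0.25 rad and contact force between the fingers and gate above 0.3 N and x of rack in the frame of chute above 0.066 m).
At the end, for the whole second after the job is handed in: the rack stands flat on the floor of the bay, at rest, within 8 mm of the end stop, and the gate is shut behind it (under 0.06 rad) (x of rack in the frame of chute between 0.07 and 0.084 m and y of rack in the frame of chute between -0.006 and 0.006 m and z of rack in the frame of chute below 0.01 m and angle between rack's own z axis and vertical below 0.06 rad and value of joint gate below 0.06 rad and linear speed of rack below 0.01 m/s and velocity of joint gate below 0.1 rad/s); the robot touches nothing.
It fails at once if the rack is lifted (more than 8 mm off the floor of the lane) or tipped (more than 0.2 rad) (z of rack in the frame of chute above 0.014 m or angle between rack's own z axis and vertical above 0.2 rad).
It fails at once if the gate knocks, rubs on or is rammed by the rack (over 1.5 N between them) (contact force between rack and gate above 1.5 N).
It fails at once if another thing on the table is moved by more than 25 mm or tipped over (distance of any of clay_pot, cup, tin, stone, trowel, daffodil, jar from where it was at the start of the episode above 0.025 m or angle between any of clay_pot, cup, tin, stone, trowel, daffodil, jar's own z axis and vertical above 0.5 rad).
It also fails if it takes over 45 s, if anything falls off the work surface, if the arm or the gripper's body presses on something with over 40 N, if the wrist force passes 120 N, or if a joint passes its speed limit or range.

## Working session

There is one attempt and no reset: what is moved stays moved. The work goes in short steps, Python scripts to look and compute and a shell command to move; the robot and the scene stay as the last step left them, time stands still between calls to the robot, and variables do not carry over. Pictures are saved under pics/ and viewed, at most 10 in all, crops included, and the job is handed in when it is done.

```bash
ls; mkdir -p pics; python3 - <<'E'
from bench import *
import cv2,numpy as np
for n in("scene","top"):
    s=snapshot(n); cv2.imwrite(f"pics/{n}0.png",cv2.resize(s["img"][:,:,::-1],(800,600),interpolation=cv2.INTER_CUBIC)); cv2.imwrite(f"{n}_raw.png",s["img"][:,:,::-1])
    print(n,s["fx"],s["fy"],s["cx"],s["cy"],np.round(s["extrinsics"],4).tolist())
print(sense())
E
```

```text
pics
scene 466.054443047705 466.054443047705 254.95005658357388 192.95485545931 [[0.5818, 0.6474, -0.4923, 1172.8585], [0.8133, -0.4656, 0.349, -507.9637], [-0.0033, -0.6034, -0.7974, 1123.8067], [0.0, 0.0, 0.0, 1.0]]
top 380.6453162631802 380.6453162631802 253.03465381721523 191.18264531452826 [[-0.0061, -0.9941, 0.1084, 402.9817], [-0.9999, 0.005, -0.0111, -16.2334], [0.0105, -0.1084, -0.994, 1078.1482], [0.0, 0.0, 0.0, 1.0]]
{'time': 0.1, 'joint_pos': array([ 6.44934591e+01,  7.51126537e+00,  8.53242352e+01, -2.62830934e-03,
        8.72619895e+01, -4.89292843e+00]), 'qd': array([-0.03225442, -0.09012243, -0.10139277, -0.12559454, -0.09622578,
        0.09755396]), 'joint_efforts': array([ 1.24764782e-03, -5.70960760e+01, -5.01934218e+01, -2.31853401e-04,
        8.51502962e-03,  6.28824591e-05]), 'tool_pos': array([211.13250658, 561.39807642, 403.73257847]), 'tcp_rot': array([-1.79902641e+02, -5.69978216e-03,  1.59386511e+02]), 'ft_force': array([ 0.70270836, -0.18450981, -0.74643537]), 'wrist_torque': array([-0.01252373,  0.01616116, -0.03339779]), 'grip_force': 0.0, 'finger_gap': 85.30612783956819}
```

View pics/scene0.png

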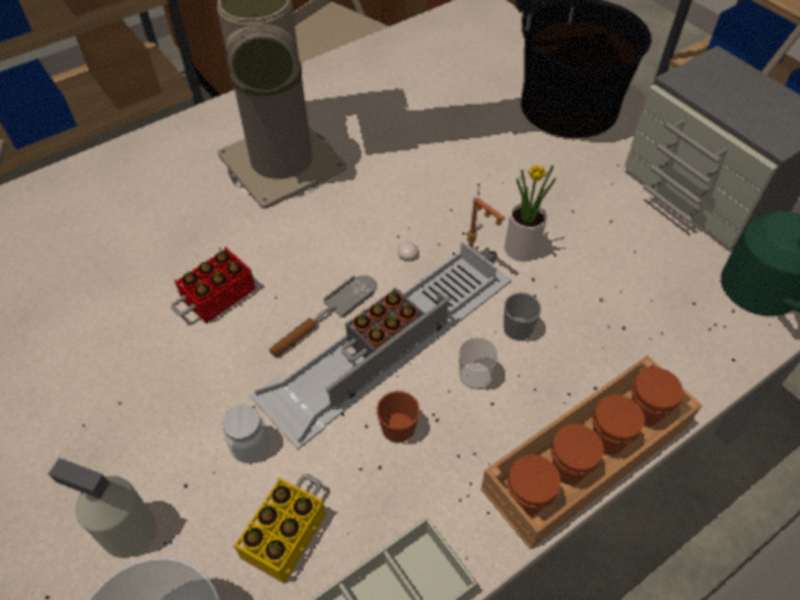

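View pics/top0.png

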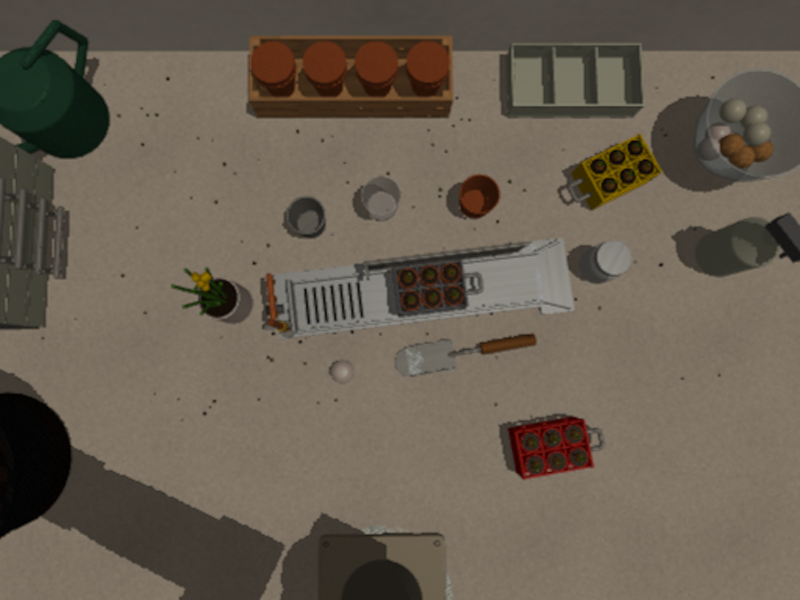

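The scene view shows the grey rack at (390,320), in the chute that runs from (280,410) to (490,265). In the top view the rack is at (432,290), the gate edge runs from (365,268) to (525,247), and the end stop is at about (288,300).

Could be taken for the rack, in top-view pixels: grey rack (432,290), red rack (552,447), yellow rack (620,170). By the description I choose the grey one in the chute, and I'll check it in a close crop.

```bash
python3 - <<'E'
import cv2
a=cv2.imread("top_raw.png")[145:220,165:375]; a=cv2.convertScaleAbs(a,alpha=1.4)
b=cv2.imread("scene_raw.png")[140:290,155:335]; b=cv2.convertScaleAbs(b,alpha=1.0)
cv2.imwrite("pics/topc.png",cv2.resize(a,(798,285),interpolation=cv2.INTER_CUBIC))
cv2.imwrite("pics/scenec.png",cv2.resize(b,(720,600),interpolation=cv2.INTER_CUBIC))
E
```

```text
(no output)
```

View pics/topc.png

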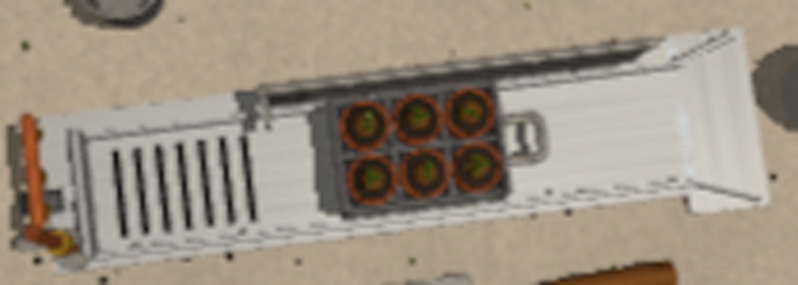

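View pics/scenec.png

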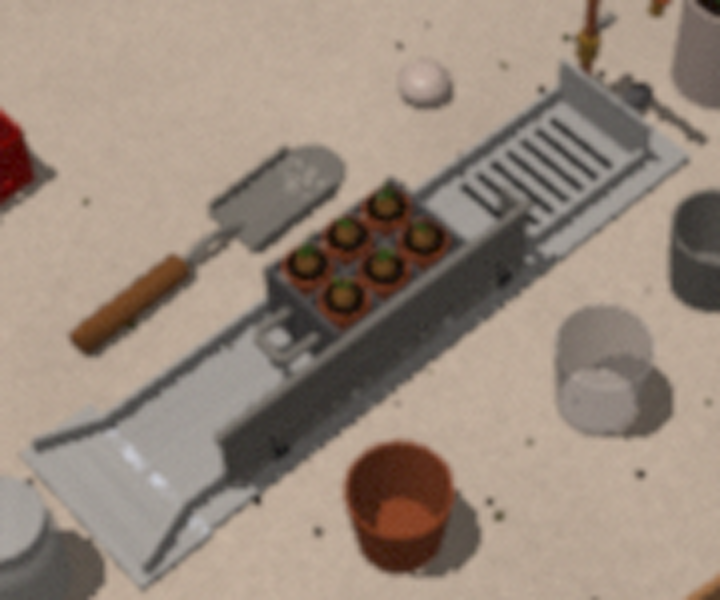

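The close crop confirms the grey rack with terracotta pots. Its handle is at (545,138), on the upstream side. The ear is at (265,105), just ahead of the rack, and the stop's edge runs from (70,130) to (85,265). Next I cast rays.

```bash
cat > h.py <<'E'
import numpy as np
from bench import *
def ray(s,u,v,z):
    E=s["extrinsics"]; d=E[:3,:3]@[(u-s["cx"])/s["fx"],(v-s["cy"])/s["fy"],1]; o=E[:3,3]
    return (o+d*(z-o[2])/d[2])
def T(s,u,v,z): return ray(s,u/3.8+165-.4,v/3.8+145-.4,z)
def S(s,u,v,z): return ray(s,u/4+155-.4,v/4+140-.4,z)
E
python3 - <<'E'
from h import *
from scipy.optimize import least_squares
t=snapshot("top");s=snapshot("scene")
# (fn,cam,u,v,z, chute x or None, chute y or None, name)
L=[(T,t,258,94,82.5,4,None,"gate dn"),(T,t,270,98,82.5,None,-50,"gate in"),(T,t,560,65,82.5,None,-50,"gate in2"),
(T,t,110,250,22,None,42.5,"kerb+ a"),(T,t,670,181,22,None,42.5,"kerb+ b"),(T,t,70,130,50,138,None,"stop a"),(T,t,85,262,50,138,None,"stop b"),
(T,t,268,127,78,0,-27.5,"ear tip"),
(S,s,222,437,82.5,-275,-54,"gate up S"),(S,s,527,207,82.5,4,-54,"gate dn S"),(S,s,567,62,50,138,None,"stop S a"),(S,s,650,130,50,138,None,"stop S b"),
(S,s,110,420,22,None,44,"kerb S"),(S,s,560,93,22,None,44,"kerb S b")]
P=np.array([f(c,u,v,z) for f,c,u,v,z,*_ in L])
def loc(p,q):
    a=np.radians(p[2]); ex=np.array([np.cos(a),np.sin(a)]); ey=np.array([-np.sin(a),np.cos(a)])
    d=q[...,:2]-p[:2]; return np.stack([d@ex,d@ey],-1)
def res(p):
    l=loc(p,P); return [l[i,k]-L[i][5+k] for i in range(len(L)) for k in(0,1) if L[i][5+k] is not None]
r=least_squares(res,[450,60,95],loss="soft_l1",f_scale=3); print(r.x)
for i,l in enumerate(loc(r.x,P)): print(L[i][7],L[i][5:7],l.round(1))
R=[("rear gate",T,t,495,88),("rear +y",T,t,509,196),("front gate",T,t,330,105),("front +y",T,t,343,213),("S rear+y",S,s,268,268),("S front+y",S,s,392,180),("S front-y",S,s,463,240)]
for n,f,c,u,v in R: print(n,loc(r.x,f(c,u,v,68)).round(1))
print("handle T",loc(r.x,T(t,547,138,40)).round(1),"S",loc(r.x,S(s,255,335,40)).round(1))
# bystanders near
for n,u,v,z in [("clay",479,195,33),("jar",612,260,90),("trowelhandle end",535,341,12),("trowel",420,357,10),("cup",380,198,40),("tin",306,215,35)]:
    q=ray(t,u*.64,v*.64,z); print(n,q.round(0),loc(r.x,q).round(0))
E
```

```text
[522.4270163   17.08519276  96.66572256]
gate dn (4, None) [  3.9 -48.3]
gate in (None, -50) [ -4.  -44.5]
gate in2 (None, -50) [-208.1  -43.3]
kerb+ a (None, 42.5) [125.8  42.7]
kerb+ b (None, 42.5) [-288.    42.2]
stop a (138, None) [141.3 -44.2]
stop b (138, None) [140.5  51.1]
ear tip (0, -27.5) [ -0.2 -25.1]
gate up S (-275, -54) [-276.   -55.1]
gate dn S (4, -54) [ -0.8 -54.7]
stop S a (138, None) [139.   41.1]
stop S b (138, None) [136.5 -48.6]
kerb S (None, 44) [-305.6   37.7]
kerb S b (None, 44) [131.2  38.3]
rear gate [-162.7  -34.9]
rear +y [-162.2   42.4]
front gate [-45.3 -36.9]
front +y [-45.   40.2]
S rear+y [-162.9   36. ]
S front+y [-47.1  35.6]
S front-y [-46.2 -37.8]
handle T [-199.3    1.7] S [-194.6   14.6]
clay [ 704. -180.   33.] [-217. -158.]
jar [ 575. -394.   90.] [-414.   -4.]
trowelhandle end [ 442. -278.   12.] [-284.  114.]
trowel [414. -72.  10.] [-76. 118.]
cup [698.  -2.  40.] [ -39. -172.]
tin [668. 131.  35.] [  96. -158.]
```

The chute fits to about 2 mm: origin (522, 17), yaw 96.7°. The rack sits at x ≈ -104 and its handle ends at x ≈ -198.

My plan is to set the fingers to a partial opening across the lane, behind the handle. The outer finger presses the gate leaf and the inner finger pushes the end of the handle. First I turn the tool to yaw 96.7° and part-close the fingers.

```bash
python3 -m jog '0 0 0 0 0 0.174 -0.4;0 0 0 0 0 0.174 -0.4;0 0 0 0 0 0.174 -0.4;0 0 0 0 0 0.174 -0.4;0 0 0 0 0 0.174 -0.4' 60; python3 -m jog '-0.3 0.3 0 0 0 0.174 -0.4;-0.5 0.3 0 0 0 0 -0.4;-0.5 0.3 0 0 0 0 -0.4;-0.5 0.3 0 0 0 0 -0.4;-0.5 0.3 0 0 0 0 -0.4'
cat >> h.py <<'E'
from scipy.spatial.transform import Rotation as Ro
O=np.array([522.4,17.1]); A=np.radians(96.67); C=np.array([[np.cos(A),np.sin(A)],[-np.sin(A),np.cos(A)]])
def show(tip=165):
    s=sense(); p=s["tool_pos"]; R=Ro.from_euler("xyz",s["tcp_rot"],degrees=True).as_matrix()
    f=lambda q:np.r_[C@(q[:2]-O),q[2]].round(1)
    g=s["finger_gap"]/2+14.5
    print("t",s["time"],"rot",s["tcp_rot"].round(1),"gap",round(s["finger_gap"],1),"F",(C@s["ft_force"][:2]).round(1),s["ft_force"][2].round(1),"grip",s["grip_force"])
    print("TCP",f(p),"A outer tip",f(p+R@[0,g,tip]),"B outer tip",f(p+R@[0,-g,tip]),"mid",f(p+R@[0,0,tip]))
E
python3 -c "from h import *;show()"
```

```text
time: 0.82
tool_pos: [211.2, 561.5, 404.4]
tcp_rot: [-180.0, 0.0, 106.8]
ft_force: [0.1, 0.5, 0.7]
finger_gap: 59.7
grip_force: 0.0
time: 1.45
tool_pos: [392.2, 355.7, 404.6]
tcp_rot: [180.0, -0.0, 96.8]
ft_force: [0.6, -0.2, 0.6]
finger_gap: 59.5
grip_force: 0.0
t 1.45 rot [180.   -0.   96.8] gap 59.5 F [-0.2 -0.6] 0.6 grip 0.0
TCP [351.4  90.  404.6] A outer tip [351.5  45.7 239.6] B outer tip [351.3 134.3 239.6] mid [351.4  90.  239.6]
```

```bash
python3 -m jog '-0.2 0 -0.5 0 0 0 -0.4;-0.6 0 0 0 0 0 -0.4;-0.6 0 0 0 0 0 -0.4;-0.6 0 0 0 0 0 -0.4;-0.6 0 0 0 0 0 -0.4'; python3 -m jog '-0.6 0.1 0 0 0 0 -0.4;-0.6 0.2 0 0 0 0 -0.4;-0.6 0.2 0 0 0 0 -0.4;-0.6 0.2 0 0 0 0 -0.4;-0.6 0.16 0 0 0 0 -0.4'
python3 -m jog '-0.3 0 0 -0.17 0 0 -0.4;0 0 0 0 0 0 -0.4'
python3 -c "from h import *;show()"
```

```text
time: 2.08
tool_pos: [421.7, 97.3, 454.7]
tcp_rot: [180.0, 0.0, 96.8]
ft_force: [0.9, 0.7, 0.0]
finger_gap: 59.7
grip_force: 0.0
time: 2.7
tool_pos: [542.2, -188.8, 454.5]
tcp_rot: [180.0, -0.0, 96.7]
ft_force: [1.0, 0.5, 0.9]
finger_gap: 59.9
grip_force: 0.0
time: 2.95
tool_pos: [544.7, -219.0, 453.7]
tcp_rot: [169.8, -0.0, 96.5]
ft_force: [-1.0, -0.1, 0.8]
finger_gap: 60.0
grip_force: 0.0
t 2.95 rot [169.8  -0.   96.5] gap 60.0 F [0. 1.] 0.8 grip 0.0
TCP [-237.1    5.3  453.7] A outer tip [-237.2  -67.8  299.2] B outer tip [-236.9   19.8  283.4] mid [-237.1  -24.   291.3]
```

```bash
python3 -m jog '0 -0.14 0.49 0 0 0 -0.4;0 -0.14 0.49 0 0 0 -0.4;0 -0.14 0.49 0 0 0 -0.4;0 -0.14 0.49 0 0 0 -0.4;0 0 0 0 0 0 -0.4'
python3 - <<'E'
from h import *;import cv2
show()
a=snapshot("top")["img"][120:240,150:390,::-1]; b=snapshot("scene")["img"][100:310,130:350,::-1]
a=cv2.resize(cv2.convertScaleAbs(a,alpha=1.4),(600,300),interpolation=cv2.INTER_CUBIC)
cv2.imwrite("pics/s1.png",np.vstack([a,np.zeros((0,600,3),np.uint8)])); cv2.imwrite("pics/s1b.png",cv2.resize(b,(628,600),interpolation=cv2.INTER_CUBIC))
E
```

```text
time: 3.58
tool_pos: [522.5, -216.7, 247.3]
tcp_rot: [170.3, -0.3, 96.8]
ft_force: [-0.6, 0.9, -0.4]
finger_gap: 59.5
grip_force: 0.0
t 3.575 rot [170.3  -0.3  96.8] gap 59.5 F [0.9 0.5] -0.4 grip 0.0
TCP [-232.2   27.1  247.3] A outer tip [-231.1  -44.3   92.1] B outer tip [-231.2   43.    77.2] mid [-231.2   -0.7   84.7]
```

View pics/s1b.png

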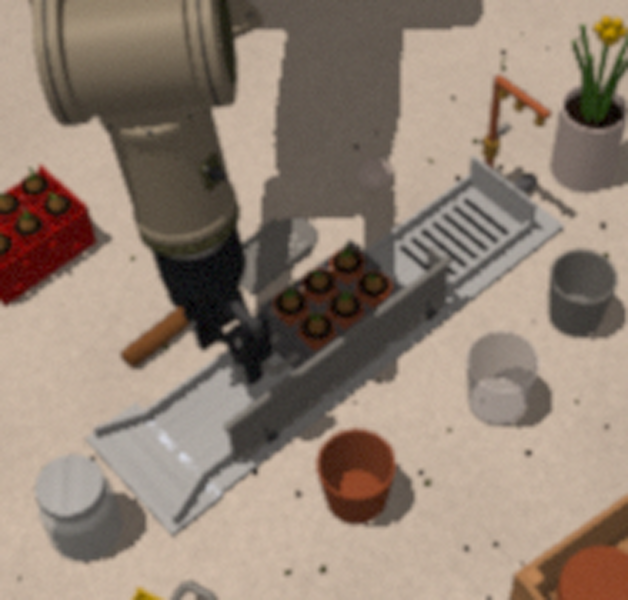

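The scene crop shows the hand above the lane behind the rack. Finger A's tip is at (258,375), just inside the gate. I check that against the kinematics, then go down about 48 mm.

```bash
python3 - <<'E'
from h import *
s=snapshot("scene")
q=ray(s,258/2.855+129.6,375/2.857+99.6,92);print(C@(q[:2]-O))
E
python3 -m jog '-0.04 -0.06 0.24 0 0 0 -0.4;0 -0.06 0.24 0 0 0 -0.4;0 0 0 0 0 0 -0.4'
python3 -c "from h import *;show()"
```

```text
[-225.78967692  -35.18674098]
time: 4.1
tool_pos: [522.4, -223.3, 203.5]
tcp_rot: [169.8, 0.0, 96.8]
ft_force: [-0.1, -0.8, 0.2]
finger_gap: 60.0
grip_force: 0.0
t 4.1 rot [169.8   0.   96.8] gap 60.0 F [-0.8  0.2] 0.2 grip 0.0
TCP [-238.8   27.9  203.5] A outer tip [-238.7  -45.1   49. ] B outer tip [-238.8   42.5   33.2] mid [-238.7   -1.3   41.1]
```

```bash
python3 -m jog '0 0.07 0.01 0 0 0 -0.4;0 0.07 0.01 0 0 0 -0.4;0 0.07 0.01 0 0 0 -0.4;0 0.07 0.01 0 0 0 -0.4;0 0 0 0 0 0 -0.4'
python3 - <<'E'
from h import *;import cv2
show()
b=snapshot("scene")["img"][150:310,150:350,::-1]
cv2.imwrite("pics/s2.png",cv2.resize(b,(750,600),interpolation=cv2.INTER_CUBIC))
E
```

```text
time: 4.72
tool_pos: [550.6, -219.8, 203.5]
tcp_rot: [169.8, -0.0, 96.8]
ft_force: [-4.0, -1.3, 1.9]
finger_gap: 59.8
grip_force: 1.9
t 4.725 rot [169.8  -0.   96.8] gap 59.8 F [-0.8  4.1] 1.9 grip 1.9483846239745617
TCP [-238.6   -0.5  203.5] A outer tip [-238.4  -73.4   49. ] B outer tip [-238.6   14.1   33.2] mid [-238.5  -29.6   41.1]
```

View pics/s2.png

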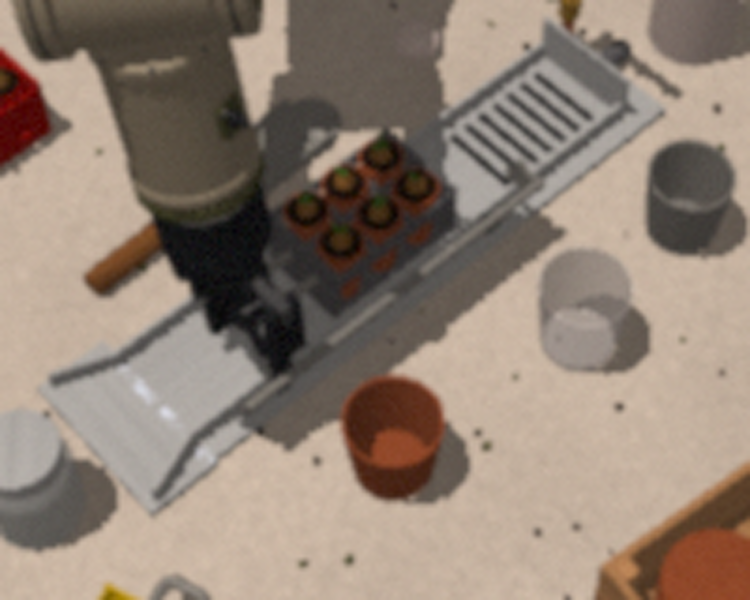

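The gate now leans out, with its top edge running from about (250,405) to (543,180), and the force is 4 N. The handle is hidden behind the hand. I estimate the gate angle from its downstream edge.

```bash
python3 - <<'E'
from h import *
s=snapshot("scene")
for u,v in((543,180),(395,297)):
  for th in (.3,.4,.5,.6,.7):
    z=10.5+70*np.cos(th); q=ray(s,u/3.75+149.6,v/3.75+149.6,z); l=C@(q[:2]-O)
    print(th,l.round(1),"model y",round(-51.5-70*np.sin(th),1))
E
```

```text
0.3 [  3.3 -83. ] model y -72.2
0.4 [  4.6 -81.8] model y -78.8
0.5 [  6.4 -80.4] model y -85.1
0.6 [  8.5 -78.6] model y -91.0
0.7 [ 10.9 -76.6] model y -96.6
0.3 [-147.6  -85.1] model y -72.2
0.4 [-146.6  -84. ] model y -78.8
0.5 [-145.3  -82.5] model y -85.1
0.6 [-143.7  -80.8] model y -91.0
0.7 [-141.9  -78.8] model y -96.6
```

```bash
python3 -m jog '0 0.06 0.01 0 0 0 -0.4;0.1 0 0 0 0 0 -0.4;0.1 0 0 0 0 0 -0.4;0.06 0 0 0 0 0 -0.4;0.06 0 0 0 0 0 -0.4'
python3 -c "from h import *;show()"
python3 -m jog '0.1 0 0 0 0 0 -0.4;0.1 0 0 0 0 0 -0.4;0.1 0 0 0 0 0 -0.4;0.1 0 0 0 0 0 -0.4;0.1 0 0 0 0 0 -0.4'
python3 - <<'E'
from h import *;import cv2
show()
a=snapshot("top")["img"][140:230,160:380,::-1]; b=snapshot("scene")["img"][150:310,150:350,::-1]
a=cv2.resize(cv2.convertScaleAbs(a,alpha=1.4),(600,245),interpolation=cv2.INTER_CUBIC);b=cv2.resize(b[:118],(600,354),interpolation=cv2.INTER_CUBIC)
cv2.imwrite("pics/s3.png",np.vstack([a,b]))
E
```

```text
time: 5.45
tool_pos: [552.7, -187.9, 204.4]
tcp_rot: [169.7, 0.1, 96.7]
ft_force: [-3.3, -5.6, 1.4]
finger_gap: 59.5
grip_force: 3.6
t 5.45 rot [1.697e+02 1.000e-01 9.670e+01] gap 59.5 F [-5.2  3.9] 1.4 grip 3.5786066701984964
TCP [-207.2   -6.3  204.4] A outer tip [-207.4  -79.2   49.9] B outer tip [-207.5    7.8   34.1] mid [-207.4  -35.7   42. ]
time: 6.08
tool_pos: [546.9, -138.4, 204.4]
tcp_rot: [169.7, 0.1, 96.7]
ft_force: [-2.9, -6.6, 2.0]
finger_gap: 59.9
grip_force: 3.5
t 6.075 rot [1.697e+02 1.000e-01 9.670e+01] gap 59.9 F [-6.2  3.6] 2.0 grip 3.522944545838982
TCP [-157.2   -6.3  204.4] A outer tip [-157.5  -79.5   50. ] B outer tip [-157.6    8.    34.2] mid [-157.5  -35.7   42.1]
```

View pics/s3.png

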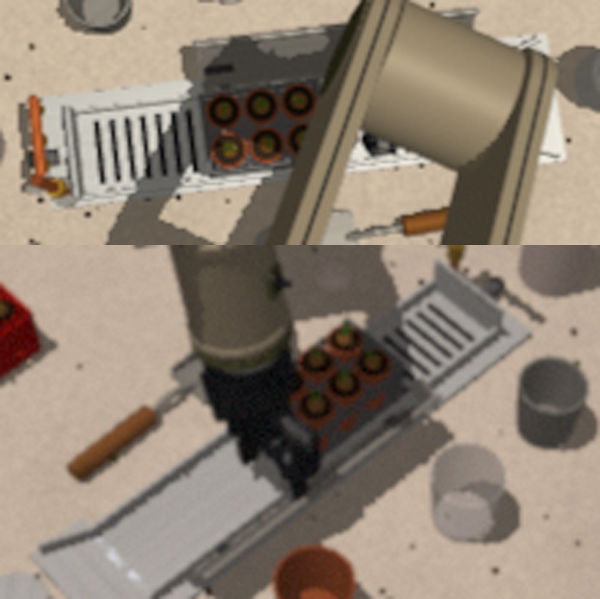

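The rack is moving ahead of the finger. Its front edge, at (197,110) in the top crop, is level with the ear, and the gate leans well clear. I keep pushing.

```bash
python3 -m jog '0.12 0 0 0 0 0 -0.4;0.12 0 0 0 0 0 -0.4;0.12 0 0 0 0 0 -0.4;0.12 0 0 0 0 0 -0.4;0.12 0 0 0 0 0 -0.4'
python3 -m jog '0.12 0 0 0 0 0 -0.4;0.12 0 0 0 0 0 -0.4;0.1 0 0 0 0 0 -0.4;0.1 0 0 0 0 0 -0.4;0.06 0 0 0 0 0 -0.4'
python3 -c "from h import *;show()"
python3 -m jog '0.04 0 0 0 0 0 -0.4;0.04 0 0 0 0 0 -0.4;0 0 0 0 0 0 -0.4'
python3 -c "from h import *;show()"
```

```text
time: 6.8
tool_pos: [539.9, -78.8, 204.3]
tcp_rot: [169.7, 0.1, 96.7]
ft_force: [-4.1, -6.9, 3.9]
finger_gap: 59.6
grip_force: 3.8
time: 7.42
tool_pos: [534.0, -29.0, 204.3]
tcp_rot: [169.7, 0.1, 96.7]
ft_force: [-3.1, -7.0, 4.3]
finger_gap: 59.7
grip_force: 4.0
t 7.425 rot [1.697e+02 1.000e-01 9.670e+01] gap 59.7 F [-6.6  3.9] 4.3 grip 4.0178249788004905
TCP [-47.2  -6.2 204.3] A outer tip [-47.3 -79.3  49.9] B outer tip [-47.4   8.   34.1] mid [-47.3 -35.6  42. ]
time: 7.8
tool_pos: [533.1, -21.0, 204.3]
tcp_rot: [169.7, 0.0, 96.7]
ft_force: [-2.9, -4.5, 4.5]
finger_gap: 59.7
grip_force: 3.2
t 7.8 rot [169.7   0.   96.7] gap 59.7 F [-4.1  3.4] 4.5 grip 3.201085013570264
TCP [-39.1  -6.2 204.3] A outer tip [-39.1 -79.2  49.8] B outer tip [-39.2   8.   34. ] mid [-39.2 -35.6  41.9]
```

```bash
python3 -m jog '0.04 0 0 0 0 0 -0.4;0.03 0 0 0 0 0 -0.4;0 0 0 0 0 0 -0.4'
python3 -m jog '0.02 0 0 0 0 0 -0.4;0 0 0 0 0 0 -0.4'
python3 -m jog '0.02 0 0 0 0 0 -0.4;0 0 0 0 0 0 -0.4'
python3 - <<'E'
from h import *;import cv2
show()
a=snapshot("top")["img"][140:230,160:380,::-1]; b=snapshot("scene")["img"][150:310,150:350,::-1]
a=cv2.resize(cv2.convertScaleAbs(a,alpha=1.4),(600,245),interpolation=cv2.INTER_CUBIC);b=cv2.resize(b[:118],(600,354),interpolation=cv2.INTER_CUBIC)
cv2.imwrite("pics/s4.png",np.vstack([a,b]))
E
```

```text
time: 8.18
tool_pos: [532.3, -14.1, 204.2]
tcp_rot: [169.7, 0.0, 96.7]
ft_force: [-2.8, -5.1, 3.5]
finger_gap: 59.4
grip_force: 3.3
time: 8.43
tool_pos: [532.0, -12.3, 204.2]
tcp_rot: [169.7, 0.1, 96.7]
ft_force: [-3.2, -6.6, 3.9]
finger_gap: 59.7
grip_force: 3.5
time: 8.68
tool_pos: [531.8, -10.3, 204.2]
tcp_rot: [169.7, 0.1, 96.7]
ft_force: [-3.4, -5.2, 3.1]
finger_gap: 59.9
grip_force: 3.7
t 8.675 rot [1.697e+02 1.000e-01 9.670e+01] gap 59.9 F [-4.8  4. ] 3.1 grip 3.653596063668374
TCP [-28.3  -6.2 204.2] A outer tip [-28.4 -79.3  49.8] B outer tip [-28.5   8.2  34. ] mid [-28.4 -35.5  41.9]
```

View pics/s4.png

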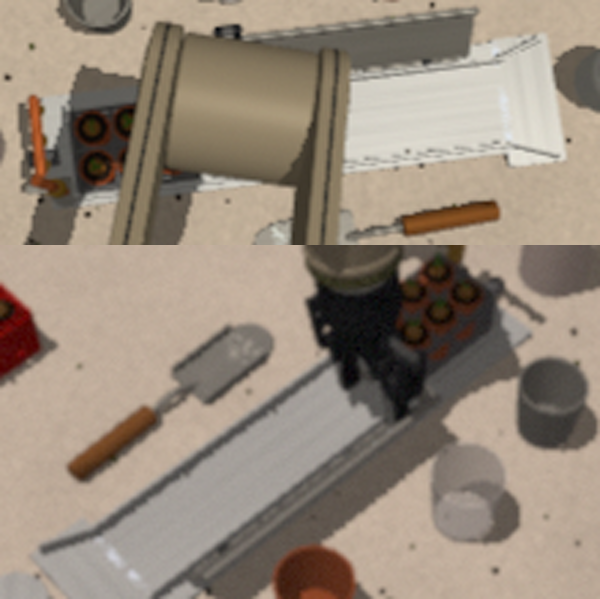

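The rack's front edge, at (70,140) in the top crop, is close to the stop and the gate is still held open. I push in 2 mm steps until the force rises.

```bash
for i in 1; do :; done; python3 -m jog '0.02 0 0 0 0 0 -0.4;0 0 0 0 0 0 -0.4' | grep -E "pos|force"
python3 -m jog '0.02 0 0 0 0 0 -0.4;0 0 0 0 0 0 -0.4'| grep -E "pos|force"
python3 -c "from h import *;show()"
```

```text
tool_pos: [531.6, -9.4, 204.3]
ft_force: [-3.3, -13.3, 3.8]
grip_force: 8.1
tool_pos: [531.4, -8.6, 204.4]
ft_force: [-5.3, -22.1, 4.0]
grip_force: 12.2
t 9.275 rot [169.8   0.3  96.8] gap 59.8 F [-21.4   7.8] 4.0 grip 12.23906208324479
TCP [-26.5  -6.  204.4] A outer tip [-27.4 -79.   49.9] B outer tip [-27.6   8.4  34.1] mid [-27.5 -35.3  42. ]
```

The force rises to 21 N at TCP x = -26.5, so the rack is home. I back off 10 mm, then ease the gate shut with the finger.

```bash
python3 -m jog '-0.05 0 0 0 0 0 -0.4;-0.05 0 0 0 0 0 -0.4;0 -0.05 -0.01 0 0 0 -0.4;0 -0.05 -0.01 0 0 0 -0.4;0 -0.05 -0.01 0 0 0 -0.4'
python3 -m jog '0 -0.05 -0.01 0 0 0 -0.4;0 -0.05 -0.01 0 0 0 -0.4;0 -0.05 -0.01 0 0 0 -0.4;0 -0.05 -0.01 0 0 0 -0.4;0 -0.05 -0.01 0 0 0 -0.4'
python3 -c "from h import *;show()"
```

```text
time: 9.9
tool_pos: [516.5, -17.4, 203.9]
tcp_rot: [169.8, 0.0, 96.8]
ft_force: [-3.0, 0.4, 3.7]
finger_gap: 59.7
grip_force: 1.6
time: 10.52
tool_pos: [491.3, -20.5, 204.4]
tcp_rot: [169.8, -0.0, 96.7]
ft_force: [0.3, 0.2, 0.9]
finger_gap: 59.6
grip_force: 0.0
t 10.525 rot [169.8  -0.   96.7] gap 59.6 F [ 0.1 -0.3] 0.9 grip 0.0
TCP [-33.7  35.2 204.4] A outer tip [-33.6 -37.6  49.8] B outer tip [-33.7  49.6  34.1] mid [-33.7   6.   42. ]
```

```bash
python3 -m jog '-0.2 0.03 -0.2 0 0 0 -0.4;-0.1 0.09 -0.5 0 0 0 -0.4;0 0.09 -0.5 0 0 0 -0.4;0 0.09 -0.5 0 0 0 -0.4;-0.5 0 0 0 0 0 -0.4'
python3 -m jog '-0.6 0 0 0 0 0 -0.4;-0.6 0 0 0 0 0 -0.4;-0.6 0 0 0 0 0 -0.4;-0.4 -0.4 0 0 0 0 -0.4;0 0 0 0 0 0 -0.4'
python3 - <<'E'
from h import *;import cv2
show()
a=snapshot("top")["img"][140:230,160:380,::-1]; b=snapshot("scene")["img"][110:310,150:350,::-1]
a=cv2.resize(cv2.convertScaleAbs(a,alpha=1.4),(600,245),interpolation=cv2.INTER_CUBIC);b=cv2.resize(b[20:138],(600,354),interpolation=cv2.INTER_CUBIC)
cv2.imwrite("pics/s5.png",np.vstack([a,b]))
E
```

```text
time: 11.15
tool_pos: [501.9, -98.8, 383.3]
tcp_rot: [169.2, 0.2, 97.0]
ft_force: [1.6, 0.1, 0.8]
finger_gap: 59.5
grip_force: 0.0
time: 11.78
tool_pos: [484.9, -326.1, 368.6]
tcp_rot: [169.9, -0.0, 96.5]
ft_force: [0.1, 0.1, 0.5]
finger_gap: 59.5
grip_force: 0.0
t 11.775 rot [169.9  -0.   96.5] gap 59.5 F [ 0.1 -0.1] 0.5 grip 0.0
TCP [-336.5   77.1  368.6] A outer tip [-336.7    4.7  213.9] B outer tip [-336.3   91.8  198.4] mid [-336.5   48.2  206.1]
```

View pics/s5.png

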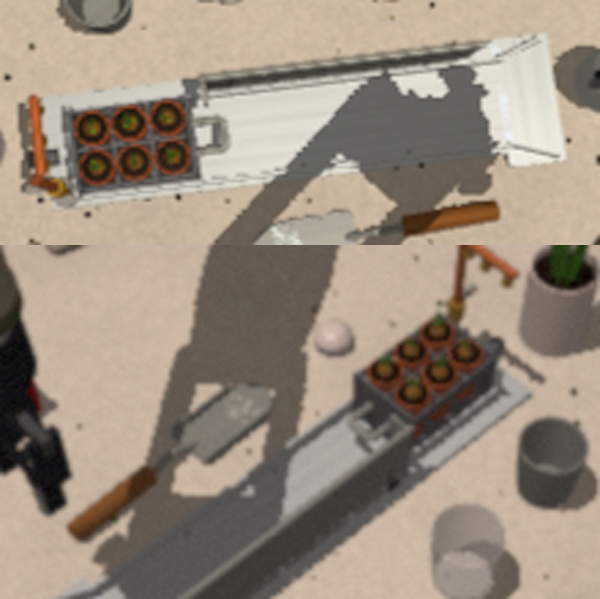

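The rack is home against the stop at (68,145) in the top crop. The gate is shut behind it, with its ear at (200,90) beside the handle, and the other things in view haven't moved. I hand in.

```bash
python3 -c "from bench import *;print(hand_in())"
```

```text
the job is handed in; nothing more can be done
None
```

I pushed the rack home against the end stop with the gate held open, the gate has sprung shut behind it, and I handed the job in at about 12 s; no verdict came back.

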